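# Fan ceramic sample plates into a leaning row on the display stand

### The arm

A 7-joint arm with a two-finger parallel gripper is mounted at the origin on the work surface. World frame = base frame: x ahead of the robot, y to its left, z up, the work surface at z = 0. Lengths are in m, angles in rad, forces in N, time in s.
With the tool pointing down it reaches from about 0.4 to 0.85 m from the base axis. Payload 6.9 kg.
Tool frame: the origin (TCP) lies at the very end of the fingers, on their centre line; the grasp point (between the pads) lies env.pinch_z behind it (env.pinch_z is the distance from the TCP to the grasp point, in m); z points along the fingers, x is the direction in which the jaws open and shut, and the axes are right-handed (so a half turn about z gives the same grasp; the last joint's range is limited). The gripper opens to 85 mm and grips with 20 to 120 N. Pads are 22 mm wide; open, the fingers measure 114 mm over their backs; the gripper's body (76 mm by 85 mm) begins 54 mm behind the grasp point. The pads swing forward as they close: fully open they stand 13 mm farther back than shut.
Start: joints at [1.351, 0.507, -0.238, 1.5, 0.126, 1.149, -0.155], TCP at [0.199, -0.592, 0.231] pointing down, gripper open.
Joint ranges: [-3.08, 3.08], [-0.24, 2.05], [-1.43, 1.35], [0, 2.5], [-1.52, 4.66], [0.17, 1.96], [-2.89, 2.89]. Speed limits (rad/s): [2.39, 2.39, 3.14, 3.14, 3.14, 3.14, 3.14].

### API

Orientations are given as a unit quaternion [w, x, y, z].
In Python, from workcell import env, snapshot, order, monitor gives the robot as it stands. Calls block until the motion is done:
- env.movep(position, orientation): joint-space move of the TCP to a pose.
- env.move_straight(position, orientation=None, velocity=0.15, until_force=None): straight line of the TCP; orientation=None keeps the orientation; velocity is the mean speed in m/s. With until_force (N) it stops when the force on the tool has changed by that much, and returns True; else False.
- env.move_j(angles): joint-space move.
- env.gripper_to(opening): finger opening in m; the grip force is fixed at half the most; returns when the fingers have stopped.
- env.pause(seconds).
- env.ik(position, orientation): joint angles nearest the present ones, or None.
- snapshot(name): name is "scene" or "top"; returns a dict with "pixels" (480x640x3 uint8, blue, green, red), "K" (3x3 intrinsics, pixels), "T" (4x4, takes a point from camera to world coordinates). Camera axes: x right, y down, z forward; pixel columns grow to the right and rows downward; lengths in m; the calibration is good to about 2 mm. A picture is of the moment at which its call begins. There is no depth.
A pose or a line that the arm cannot do raises env.Unreachable and nothing moves.
- order.sign_off(): hands the job in, once; it reports no verdict.
Readings, each from a call of its own:
- monitor.get_t(): time.
- monitor.get_q(): joint angles.
- monitor.get_dq(): joint speeds.
- monitor.get_joint_efforts(): joint torques, N m.
- monitor.get_tool_pos(): TCP position.
- monitor.get_eef_rot(): TCP orientation.
- monitor.get_ft_force(): force on the tool from outside, world axes, zero at the start.
- monitor.get_ft_torque(): the same for the moment, N m.
- monitor.get_grip_width(): finger opening in m.
Only numpy, scipy, OpenCV 4.12 (cv2) and the standard library are available. Lean on these libraries where they do the work, as an engineer would, in place of code of your own. Each camera call takes 0.05 s, during which the arm holds its last target.

### The job

Fan the three ceramic sample plates out of the rack into an overlapping, shingled row on the ribbed stand, one after the other from narrowest to widest: each stands with its foot right against its own rib, square and centred, and leans back, the narrow one on the back rest, the medium one on the narrow one, the wide one in front on the medium one. The stand's height was changed and nobody measured it, and the plates are brittle: lean each plate back in the hand nearly to its resting slope, feel its foot touch down gently on the bed before letting go, and leave everything else on the bench where it is.

Things in the scene. Friction and masses are not known exactly. Their poses are not given: they have to be found in the camera images.
- stand: Aluminium display stand, fixed. Origin on the bench under it; x along the row from back rest to ribs (roughly away from the robot), y along the ribs. Base and bed span x -90 to 100, y +-50 mm; no side walls. The bed's level floor lies 42 to 67 mm above the bench: it differs each time, is NOT measured, and is locked. Three ribs cross it, each 6 thick, 10 high, 96 mm long.
- back_rest (a point): Point on the bench, stand axes, straight below the line where the face of the back rest would meet the bed floor (stand x = 12 mm). The back rest is a sloping plate 34 mm wide, leaning back (top towards -x) 24 degrees from upright; on a post; the plate spans 48 to 74 mm up that slope (open below).
- rack: Light wooden storage rack, fixed, 150 x 86 mm; origin at the bench under its middle. Its three slots lie at x = -50, 0 and +50 mm, 9.6 mm wide along x and 68 mm long along y; their bottoms are 10 mm and their rims 40 mm above the bench. The plates stand upright in the slots in any order, their tops 130 mm above the bench: lift one clear of its neighbours, a nudge tips them in the slots.
- rib1 (a point): Point on the bench, stand axes, straight below the middle of the rib nearest the back rest's face that looks to the back rest (stand x = 20 mm). The narrow plate's foot goes against this face; leaning back on the back rest, its top towards -x, it rests 24 degrees from upright with its centre at stand x = -8 mm, y = 0, 56 mm above the bed floor.
- rib2 (a point): Point on the bench, stand axes, straight below the middle of the middle rib's face that looks to the back rest (stand x = 46 mm). The medium plate's foot goes against this face; leaning back on the narrow plate, its top towards -x, it rests 32 degrees from upright with its centre at stand x = 11 mm, y = 0, 53 mm above the bed floor.
- rib3 (a point): Point on the bench, stand axes, straight below the middle of the last rib's face that looks to the back rest (stand x = 72 mm). The wide plate's foot goes against this face; leaning back on the medium plate, its top towards -x, it rests 39 degrees from upright with its centre at stand x = 31 mm, y = 0, 49 mm above the bed floor.
- narrow_center (a point): Centre (half-way up) of the narrow plate: rigid white ceramic, 120 mm long (z, upright in the rack), 44 mm wide (y), 8 mm thick (x), about 101 g (varies). It can be gripped by its two long side edges, 44 mm apart, near the top, from above; grip firmly (it turns between the fingers in a light grip), close to the top: on the stand the tops of the plates behind stick up to 28 mm past it along the slope.
- medium_center (a point): Centre (half-way up) of the medium plate: rigid white ceramic, 120 mm long (z, upright in the rack), 54 mm wide (y), 8 mm thick (x), about 124 g (varies). It can be gripped by its two long side edges, 54 mm apart, near the top, from above; grip firmly (it turns between the fingers in a light grip), close to the top: on the stand the tops of the plates behind stick up to 28 mm past it along the slope.
- wide_center (a point): Centre (half-way up) of the wide plate: rigid white ceramic, 120 mm long (z, upright in the rack), 64 mm wide (y), 8 mm thick (x), about 147 g (varies). It can be gripped by its two long side edges, 64 mm apart, near the top, from above; grip firmly (it turns between the fingers in a light grip), close to the top: on the stand the tops of the plates behind stick up to 28 mm past it along the slope.
- jar: Jar with orange cap, 48 mm across, 60 mm high, between or near rack and stand; a bystander, origin at its underside's middle.
- jar2: Jar with blue cap, 48 mm across, 60 mm high, far part of the bench; a bystander, origin at its underside's middle.
- beaker: Glass beaker, 84 mm across, 95 mm high, far part of the bench; a bystander, origin at its underside's middle.
- spatula: Spatula lying flat, 170 mm long, in front of the robot; a bystander, origin at its underside's middle.
- drops: Dropper bottle, 40 mm across, 100 mm high, to the right; a bystander, origin at its underside's middle.
- cast: Plaster dental cast, 62 x 50 x 32 mm, to the left; a bystander, origin at its underside's middle.
- brush: Brush lying flat, 160 mm long, near right; a bystander, origin at its underside's middle.
Mind the look-alikes: they are no part of the job. Leave any red look-alike of the part that bears wide_center alone.

How it is judged:
By the outcome, as a careful person would: the job done as asked, in the order asked, and still so for the second after the job is handed in, with the robot touching nothing.
It also fails if it takes over 72 s, if anything falls off the work surface, if the arm or the gripper's body presses on something with over 40 N, if the wrist force passes 120 N, or if a joint passes its speed limit or range.

## Working session

There is one attempt and no reset: what is moved stays moved. The work goes in short steps, each a Python script; the robot and the scene stay as the last script left them, time stands still between calls to the robot, and variables do not carry over. Pictures are saved under pics/ and viewed, and the job is handed in when it is done.

```bash
ls; mkdir -p pics
python3 - <<'E'
from workcell import env, snapshot, order, monitor
import cv2,numpy as np
for n in("scene","top"):
    s=snapshot(n); cv2.imwrite(f"pics/{n}0.png",s["pixels"]); np.savez(f"{n}0.npz",**s)
    print(s["K"],s["T"])
print(monitor.get_t(),env.pinch_z,monitor.get_eef_rot(),monitor.get_ft_force(),monitor.get_grip_width())
E
```

```text
pics
[[495.77870207   0.         317.44320577]
 [  0.         495.77870207 243.4028186 ]
 [  0.           0.           1.        ]] [[ 0.55883673  0.71671027 -0.41716651  1.0805297 ]
 [ 0.82927199 -0.48110869  0.28432798 -0.3395434 ]
 [ 0.00307835 -0.50483742 -0.86320896  1.11567113]
 [ 0.          0.          0.          1.        ]]
[[625.1513952    0.         321.07031859]
 [  0.         625.1513952  234.45262189]
 [  0.           0.           1.        ]] [[-3.62707509e-04 -9.94142527e-01  1.08076378e-01  4.14632475e-01]
 [-9.99966142e-01 -5.27909214e-04 -8.21189830e-03  1.60389938e-02]
 [ 8.22085185e-03 -1.08075698e-01 -9.94108677e-01  1.45231100e+00]
 [ 0.00000000e+00  0.00000000e+00  0.00000000e+00  1.00000000e+00]]
0.1 0.0187 [-4.37764611e-04  8.12126358e-01 -5.83481095e-01 -6.31296611e-04] [-0.09616772  1.01117184  0.10895028] 0.08562617711620998
```

View pics/scene0.png

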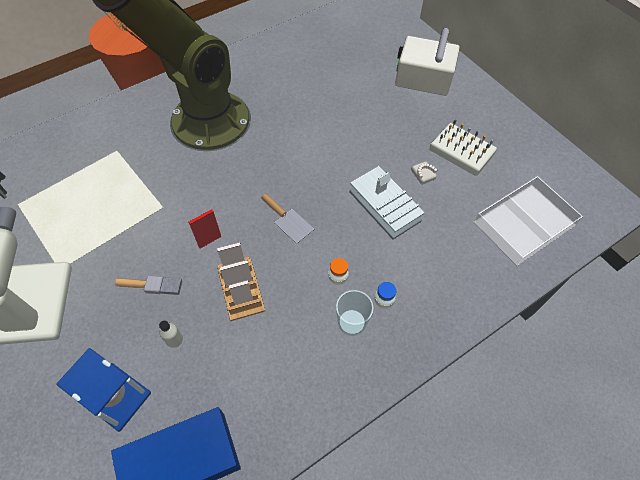

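View pics/top0.png

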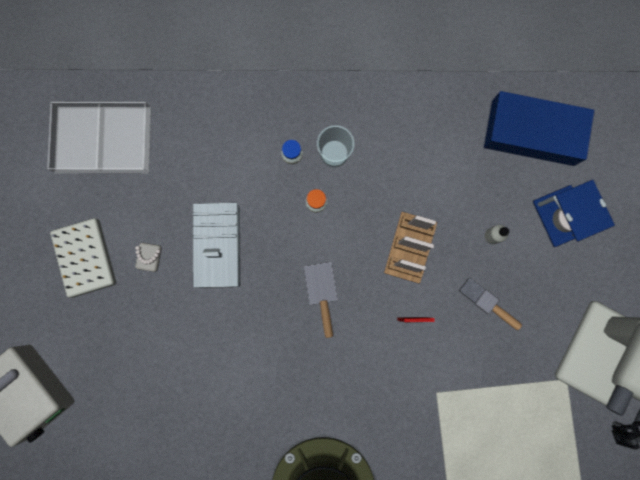

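Overview: the rack is at top px (411,247) and scene px (240,285). The stand is at top (216,245) and scene (387,200). A red look-alike stands at top (416,320). I'll zoom in on the rack and stand.

Run:
```python
import cv2,numpy as np
a=cv2.imread("pics/top0.png");b=cv2.imread("pics/scene0.png")
z=lambda im,x,y,w,h,f:cv2.resize(im[y:y+h,x:x+w],None,fx=f,fy=f,interpolation=cv2.INTER_CUBIC)
cv2.imwrite("pics/z1.png",np.hstack([z(a,375,200,75,95,5),z(a,180,195,75,95,5)]))
cv2.imwrite("pics/z2.png",np.hstack([z(b,200,230,75,95,5),z(b,345,155,85,95,5)]))
```

```text
(no output)
```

View pics/z1.png

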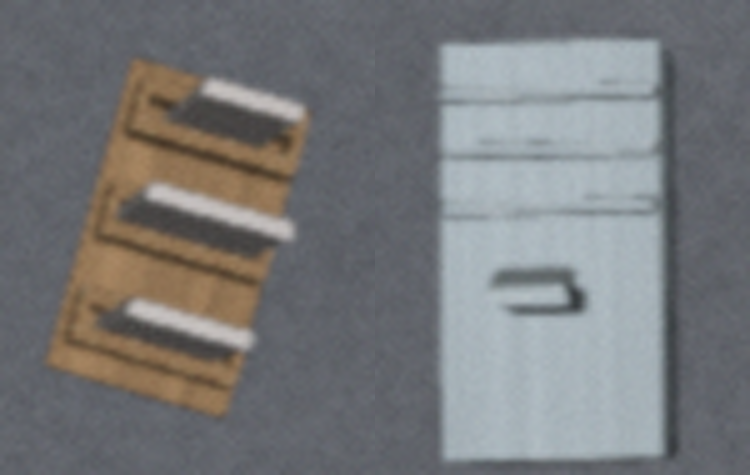

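View pics/z2.png

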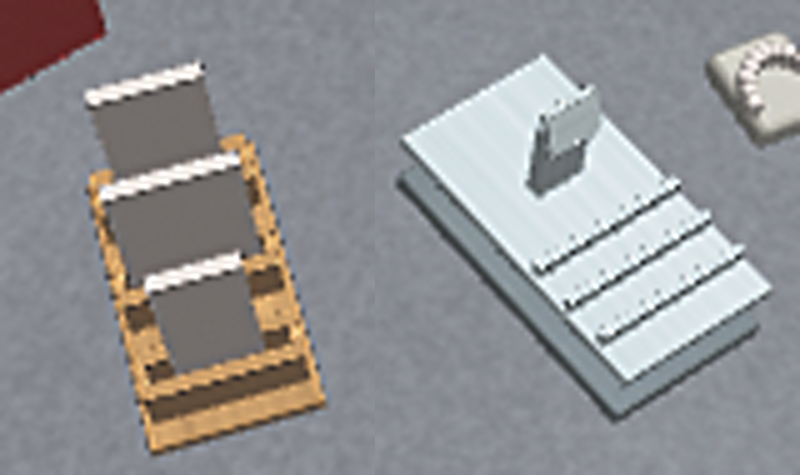

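```bash
cat > geo.py <<'E'
import cv2,numpy as np
def ray(s,uv):
    d=np.linalg.inv(s["K"])@np.array([uv[0],uv[1],1.]); T=s["T"]; return T[:3,3],T[:3,:3]@d
def onz(s,uv,z):
    o,d=ray(s,uv); return o+d*(z-o[2])/d[2]
def proj(s,p):
    T=s["T"];c=T[:3,:3].T@(np.asarray(p)-T[:3,3]);h=s["K"]@c;return h[:2]/h[2]
def tri(s1,u1,s2,u2):
    A=[];b=[]
    for s,u in((s1,u1),(s2,u2)):
        o,d=ray(s,u);d=d/np.linalg.norm(d);P=np.eye(3)-np.outer(d,d);A.append(P);b.append(P@o)
    A=np.vstack(A);b=np.hstack(b);x=np.linalg.lstsq(A,b,rcond=None)[0];return x,np.linalg.norm(A@x-b)
E
python3 - <<'E'
import cv2,numpy as np
from geo import *
t=dict(np.load("top0.npz"));s=dict(np.load("scene0.npz"))
R=lambda c:cv2.minAreaRect(c)
def blobs(im,m,roi,amin,amax):
    x,y,w,h=roi;k=np.zeros(m.shape,np.uint8);k[y:y+h,x:x+w]=m[y:y+h,x:x+w]
    cs,_=cv2.findContours(k,cv2.RETR_EXTERNAL,cv2.CHAIN_APPROX_NONE);return [c for c in cs if amin<cv2.contourArea(c)<amax]
for nm,v,roi in(("top",t,(375,200,75,95)),("scene",s,(200,230,75,95))):
    g=v["pixels"].astype(int);m=((g.min(2)>150)).astype(np.uint8)*255
    for c in blobs(g,m,roi,15,500):
        r=R(c);M=cv2.moments(c);cen=(M['m10']/M['m00'],M['m01']/M['m00'])
        P=onz(v,cen,.13);bx=cv2.boxPoints(r);w=np.array([onz(v,q,.13)[:2] for q in bx])
        e=[w[1]-w[0],w[2]-w[1]];e=max(e,key=np.linalg.norm)
        print(nm,np.round(cen,1),P[:2].round(4),"len",np.linalg.norm(e).round(4),"ang",np.degrees(np.arctan2(e[1],e[0])).round(1))
# rack wood
    hsv=cv2.cvtColor(v["pixels"],cv2.COLOR_BGR2HSV);m=cv2.inRange(hsv,(8,90,60),(25,255,255))
    x,y,w,h=roi;pts=np.argwhere(m[y:y+h,x:x+w])[:,::-1]+[x,y]
    r=R(pts.astype(np.float32));print(nm,"rack",r,[onz(v,q,.04)[:2].round(4).tolist() for q in cv2.boxPoints(r)])
# stand
for nm,v,roi in(("top",t,(180,195,75,95)),("scene",s,(345,155,85,95))):
    g=v["pixels"]; x,y,w,h=roi
    sub=g[y:y+h,x:x+w].astype(int);print(nm,"samples",g[int(y+h/2),int(x+w/2)],g[260,205] )
    m=((sub.min(2)>125)).astype(np.uint8)*255;m=cv2.morphologyEx(m,cv2.MORPH_CLOSE,np.ones((5,5)))
    cs,_=cv2.findContours(m,cv2.RETR_EXTERNAL,cv2.CHAIN_APPROX_NONE);c=max(cs,key=cv2.contourArea)
    ap=cv2.approxPolyDP(cv2.convexHull(c),3,True)[:,0]+[x,y];print(ap.tolist(),R(c+np.array([x,y])))
    o=g.copy();cv2.polylines(o,[ap.reshape(-1,1,2).astype(np.int32)],True,(0,0,255),1)
    cv2.imwrite(f"pics/st_{nm}.png",cv2.resize(o[y:y+h,x:x+w],None,fx=6,fy=6,interpolation=cv2.INTER_NEAREST))
E
```

```text
top [412.5 264.3] [ 0.495  -0.1885] len 0.0508 ang -106.5
top [418.9 241.8] [ 0.5428 -0.203 ] len 0.0624 ang -106.5
top [425.2 219.4] [ 0.5908 -0.2173] len 0.0404 ang -106.1
top rack ((410.35614013671875, 247.17828369140625), (36.40024185180664, 63.44470977783203), 15.708637237548828) [[0.4811, -0.1383], [0.6205, -0.1792], [0.5979, -0.2589], [0.4589, -0.2172]]
scene [238.2 283.9] [ 0.5925 -0.217 ] len 0.0432 ang 73.6
scene [233.4 264.5] [ 0.5446 -0.2023] len 0.0624 ang 73.7
scene [228.3 246.2] [ 0.4964 -0.1888] len 0.0532 ang 74.1
scene rack ((240.04000854492188, 288.22003173828125), (57.19417190551758, 35.76492691040039), 74.93151092529297) [[0.4727, -0.2275], [0.4973, -0.1442], [0.6438, -0.1891], [0.6192, -0.2669]]
top samples [191 185 174] [192 185 176]
[[236, 203], [237, 284], [194, 286], [193, 204]] ((215.0, 244.5), (83.0, 44.0), 90.0)
scene samples [248 242 227] [146 140 137]
[[429, 155], [429, 249], [345, 249], [345, 155]] ((387.0, 201.99996948242188), (93.99998474121094, 83.99998474121094), 90.0)
```

View pics/st_top.png

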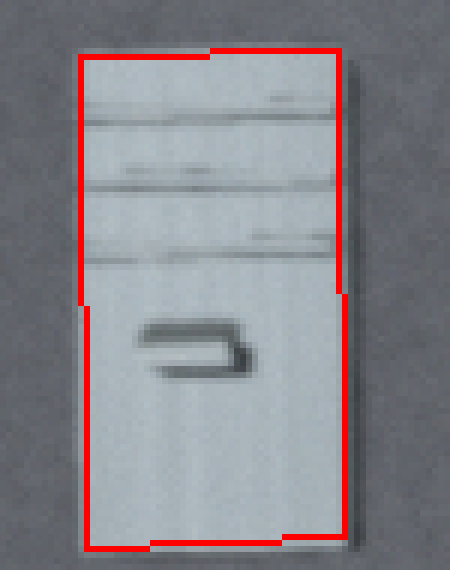

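View pics/st_scene.png

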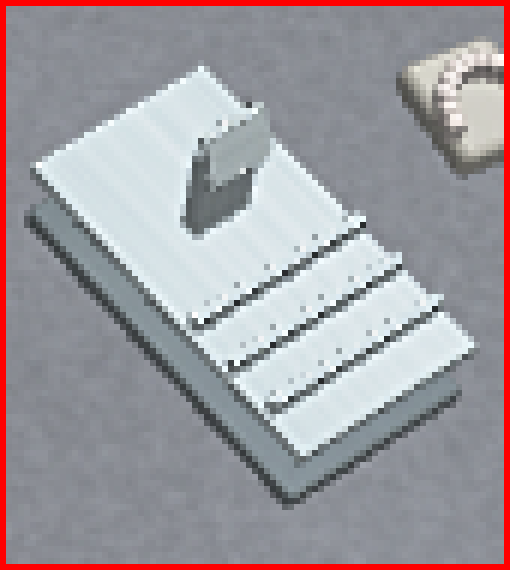

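```bash
cat > stand.py <<'E'
import cv2,numpy as np
from geo import *
t=dict(np.load("top0.npz"));s=dict(np.load("scene0.npz"))
def corners(v,roi,thr,nm):
    x,y,w,h=roi;f=8
    g=cv2.cvtColor(v["pixels"],cv2.COLOR_BGR2GRAY)[y:y+h,x:x+w]
    # pixel-centre-correct upsampling: up coord U -> (U+.5)/f-.5
    G=cv2.resize(g,None,fx=f,fy=f,interpolation=cv2.INTER_LINEAR)
    m=(G>thr).astype(np.uint8)*255
    m=cv2.morphologyEx(m,cv2.MORPH_CLOSE,np.ones((25,25)))
    cs,_=cv2.findContours(m,cv2.RETR_EXTERNAL,cv2.CHAIN_APPROX_NONE)
    c=max(cs,key=cv2.contourArea)[:,0].astype(np.float32)
    bx=cv2.approxPolyDP(cv2.convexHull(c.reshape(-1,1,2)),0.05*cv2.arcLength(c.reshape(-1,1,2),True),True)[:,0]
    assert len(bx)==4,bx
    L=[]
    for i in range(4):
        a,b=bx[i],bx[(i+1)%4];d=(b-a)/np.linalg.norm(b-a);n=np.array([-d[1],d[0]])
        u=(c-a)@d/np.linalg.norm(b-a);e=np.abs((c-a)@n)
        q=c[(u>.1)&(u<.9)&(e<8)]
        l=cv2.fitLine(q,cv2.DIST_HUBER,0,.01,.01).ravel();L.append(l)
    out=[]
    for i in range(4):
        p=L[i-1];q=L[i];A=np.array([[p[0],-q[0]],[p[1],-q[1]]]);k=np.linalg.solve(A,[q[2]-p[2],q[3]-p[3]])
        X=np.array([p[2]+k[0]*p[0],p[3]+k[0]*p[1]]);out.append((X+.5)/f-.5+[x,y])
    return np.array(out)
if __name__=="__main__":
    T=corners(t,(180,190,75,105),145,"t");S=corners(s,(345,158,82,90),190,"s")
    print(T.round(2),S.round(2))
    for z in(.042,.05,.055,.06,.067):
        for n,v,C in(("t",t,T),("s",s,S)):
            w=np.array([onz(v,q,z)[:2] for q in C]);c=w.mean(0)
            l=[np.linalg.norm(w[i]-w[(i+1)%4]).round(4) for i in range(4)]
            print(z,n,c.round(4),l)
    # match by world order
    key=lambda v,C:{tuple(((onz(v,q,.05)[:2]-np.mean([onz(v,k,.05)[:2] for k in C],0))>0).tolist()):q for q in C}
    a,b=key(t,T),key(s,S);P={}
    for k in a:
        X,r=tri(t,a[k],s,b[k]);P[k]=X;print(k,X.round(4),r.round(4))
    d=(P[(True,False)]-P[(False,False)],P[(True,True)]-P[(False,True)]);print([np.degrees(np.arctan2(q[1],q[0])) for q in d],np.mean(list(P.values()),0))
E
python3 stand.py
```

```text
[[235.92 202.19]
 [236.81 285.75]
 [192.88 286.33]
 [193.1  203.77]] [[378.34 165.58]
 [423.97 211.86]
 [394.94 230.4 ]
 [350.13 182.  ]]
0.042 t [0.5456 0.2451] [np.float64(0.19), np.float64(0.0985), np.float64(0.1875), np.float64(0.0974)]
0.042 s [0.5444 0.2464] [np.float64(0.1887), np.float64(0.0985), np.float64(0.1886), np.float64(0.098)]
0.05 t [0.5449 0.2438] [np.float64(0.1889), np.float64(0.098), np.float64(0.1864), np.float64(0.0969)]
0.05 s [0.5484 0.2421] [np.float64(0.1873), np.float64(0.0977), np.float64(0.1872), np.float64(0.0973)]
0.055 t [0.5444 0.243 ] [np.float64(0.1882), np.float64(0.0976), np.float64(0.1858), np.float64(0.0965)]
0.055 s [0.5509 0.2393] [np.float64(0.1864), np.float64(0.0973), np.float64(0.1863), np.float64(0.0969)]
0.06 t [0.5439 0.2422] [np.float64(0.1875), np.float64(0.0973), np.float64(0.1851), np.float64(0.0962)]
0.06 s [0.5534 0.2366] [np.float64(0.1855), np.float64(0.0968), np.float64(0.1855), np.float64(0.0964)]
0.067 t [0.5433 0.241 ] [np.float64(0.1866), np.float64(0.0968), np.float64(0.1842), np.float64(0.0957)]
0.067 s [0.5569 0.2328] [np.float64(0.1843), np.float64(0.0962), np.float64(0.1842), np.float64(0.0958)]
(True, False) [0.6413 0.198  0.0453] 0.0001
(False, False) [0.4521 0.1939 0.0436] 0.0006
(False, True) [0.4505 0.2916 0.0447] 0.0002
(True, True) [0.6381 0.296  0.0444] 0.001
[np.float64(1.2442572583177052), np.float64(1.330488456026944)] [0.54549764 0.2448727  0.0444835 ]
```

Run:
```python
from stand import *
T=corners(t,(180,190,75,105),145,"t");S=corners(s,(345,158,82,90),190,"s")
for n,v,C in(("t",t,T),("s",s,S)):
    w=np.array([onz(v,q,.0445)[:2] for q in C])
    for i in range(4):
        d=w[(i+1)%4]-w[i];print(n,(np.linalg.norm(d)*1e3).round(1),"yaw mod 90",((np.degrees(np.arctan2(d[1],d[0]))+45)%90-45).round(2))
    # dark rib lines
    O=np.array([.5405,.2448])
    g=cv2.cvtColor(v["pixels"],cv2.COLOR_BGR2GRAY)
    for xs in (20,26,46,52,72,78):
        pass
    # rectified map of bed at floor level, 1 px = 0.5 mm, stand axes guess yaw 1.2
    a=np.radians(1.2)
    src=np.array([[-95,-55],[105,-55],[105,55],[-95,55]],float)
    wp=[np.r_[O+np.array([[np.cos(a),-np.sin(a)],[np.sin(a),np.cos(a)]])@(p/1e3),.0445] for p in src]
    H=cv2.getPerspectiveTransform(np.float32([proj(v,p) for p in wp]),np.float32((src+[95,55])*4-0))
    cv2.imwrite(f"pics/rect_{n}.png",cv2.warpPerspective(v["pixels"],H,(800,440),flags=cv2.INTER_CUBIC))
```

```text
t 189.6 yaw mod 90 1.43
t 98.3 yaw mod 90 0.75
t 187.2 yaw mod 90 1.1
t 97.3 yaw mod 90 2.19
s 188.3 yaw mod 90 1.5
s 98.2 yaw mod 90 1.43
s 188.2 yaw mod 90 1.38
s 97.8 yaw mod 90 1.47
```

View pics/rect_t.png

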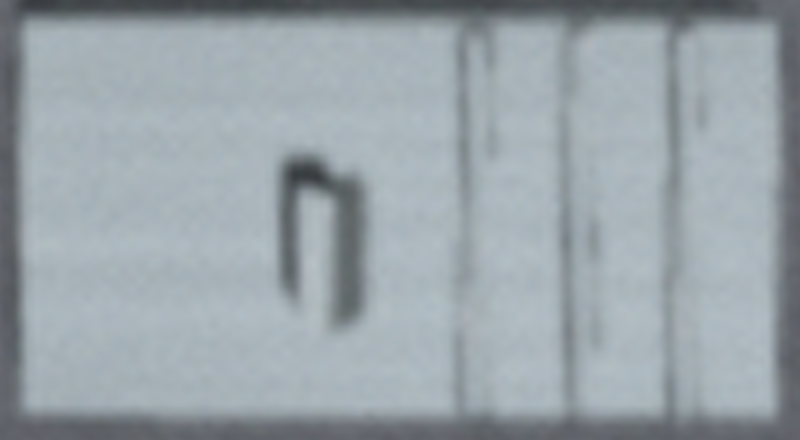

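View pics/rect_s.png

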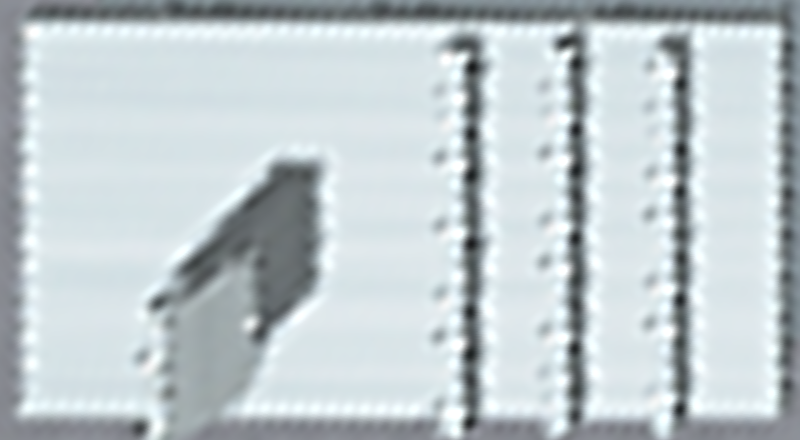

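```bash
cat > plan.py <<'E'
import numpy as np
from scipy.spatial.transform import Rotation as Rn
from workcell import env, snapshot, order, monitor
O=np.array([.5405,.2440]); YS=np.radians(1.3); YR=np.radians(-16.3); H=.0445
PL=dict(narrow=dict(xy=(.5917,-.2172),th=24,c=(-8,56),rib=20,off=.005,d=.012,w=.044),
        medium=dict(xy=(.4957,-.1887),th=32,c=(11,53),rib=46,off=.0065,d=.012,w=.054),
        wide  =dict(xy=(.5437,-.2027),th=39,c=(31,49),rib=72,off=.0085,d=.010,w=.064))
def quat(yaw,th):
    c,s=np.cos(np.radians(th)),np.sin(np.radians(th))
    z=np.array([s,0,-c]);x=np.array([0,-1.,0]);y=np.cross(z,x)
    q=(Rn.from_euler('z',yaw)*Rn.from_matrix(np.c_[x,y,z])).as_quat();return q[[3,0,1,2]]
def depth(p): return p['d']+p['off']+env.pinch_z   # TCP below plate top
def rack_tcp(p): return np.array([*p['xy'],.130-depth(p)])
def place_tcp(p,th,shy=.0,up=0.,h=H):
    """TCP when plate at tilt th, front-bottom corner shy of the rib, rear corner up above bed h"""
    a=np.radians(th);u=np.array([-np.sin(a),np.cos(a)]);n=np.array([np.cos(a),np.sin(a)])
    B=np.array([p['rib']/1e3-shy-.004*n[0], .004*n[1]+up])   # bottom centre: front corner x at rib, rear corner z=up
    t=B+u*(.120-depth(p))
    R=np.array([[np.cos(YS),-np.sin(YS)],[np.sin(YS),np.cos(YS)]])
    return np.array([*(O+R@[t[0],0]),h+t[1]])
E
python3 - <<'E'
from plan import *
print(np.round(monitor.get_q(),2))
for k,p in PL.items():
    print(k)
    q=quat(YR,0);r=rack_tcp(p)
    for n,(P,Q) in dict(rhi=(r+[0,0,.14],q),r=(r,q),shi=(place_tcp(p,p['th']-2,.0015,.13),quat(YS,p['th']-2)),s=(place_tcp(p,p['th']-2,0,-.005),quat(YS,p['th']-2))).items():
        j=env.ik(P,Q);print(n,P.round(3),None if j is None else np.round(j,2))
f=[]
for i in range(20): f.append(monitor.get_ft_force())
print(np.mean(f,0),np.std(f,0),monitor.get_t())
E
```

```text
[ 1.35  0.51 -0.24  1.5   0.13  1.15 -0.15]
narrow
rhi [ 0.592 -0.217  0.234] [ 0.45  0.51 -0.22  1.48  0.12  1.16 -1.65]
r [ 0.592 -0.217  0.094] [ 0.41  0.64 -0.16  1.66  0.12  0.85 -1.66]
shi [0.524 0.244 0.254] [-0.73  0.25  0.16  1.93  0.27  0.65 -2.32]
s [0.525 0.244 0.119] [-0.67  0.44  0.09  2.11  0.56  0.31 -2.66]
medium
rhi [ 0.496 -0.189  0.233] [ 0.51  0.36 -0.27  1.75  0.11  1.05 -1.66]
r [ 0.496 -0.189  0.093] [ 0.44  0.52 -0.18  1.93  0.14  0.7  -1.68]
shi [0.54  0.244 0.248] [-0.92  0.26  0.36  2.03  0.43  0.46 -2.49]
s [0.542 0.244 0.113] [-1.24  0.65  0.95  2.21 -1.5   0.26 -0.65]
wide
rhi [ 0.544 -0.203  0.233] [ 0.48  0.44 -0.24  1.62  0.12  1.1  -1.66]
r [ 0.544 -0.203  0.093] [ 0.42  0.58 -0.17  1.8   0.13  0.77 -1.67]
shi [0.558 0.244 0.243] [-1.24  0.34  0.76  2.11  0.4   0.24 -2.48]
s [0.559 0.244 0.108] [-0.77  0.51  0.15  2.27  2.08  0.34  2.05]
[-0.09616772  1.01117184  0.10895028] [4.16333634e-17 2.22044605e-16 0.00000000e+00] 0.1
```

```bash
sed -i 's/x=np.array(\[0,-1.,0\])/x=np.array([0,1.,0])/' plan.py
cat > ops.py <<'E'
from plan import *
import cv2
def grab(name):
    p=PL[name];q=quat(YR,0);r=rack_tcp(p)
    env.movep(r+[0,0,.10],q)
    env.move_straight(r,q,velocity=.12)
    f0=np.array(monitor.get_ft_force()); env.gripper_to(p['w']-.012)
    print(name,"t",monitor.get_t(),"w",monitor.get_grip_width(),"df",(np.array(monitor.get_ft_force())-f0).round(2))
def lift(name):
    p=PL[name];q=quat(YR,0);r=rack_tcp(p)
    env.move_straight(r+[0,0,.02],q,velocity=.06)
    env.move_straight(r+[0,0,.15],q,velocity=.2)
    print("t",monitor.get_t(),"f",np.round(monitor.get_ft_force(),2),"w",monitor.get_grip_width())
def pic(tag):
    for n in("scene","top"):
        s=snapshot(n);np.savez(f"{n}_{tag}.npz",**s);cv2.imwrite(f"pics/{n}_{tag}.png",s["pixels"])
def zoom(tag,rs,rt,f=5):
    a=[]
    for n,r in(("scene",rs),("top",rt)):
        x,y,w,h=r;im=cv2.imread(f"pics/{n}_{tag}.png")[y:y+h,x:x+w];a.append(cv2.resize(im,None,fx=f,fy=f,interpolation=cv2.INTER_CUBIC))
    H=max(i.shape[0] for i in a);a=[cv2.copyMakeBorder(i,0,H-i.shape[0],0,0,0) for i in a];cv2.imwrite(f"pics/zz_{tag}.png",np.hstack(a))
E
python3 - <<'E'
from ops import *
grab("narrow")
pic("g1");zoom("g1",(190,210,80,115),(370,180,80,115))
E
```

```text
narrow t 3.5167 w 0.042881362696752835 df [ 0.97 -0.31  5.34]
```

View pics/zz_g1.png

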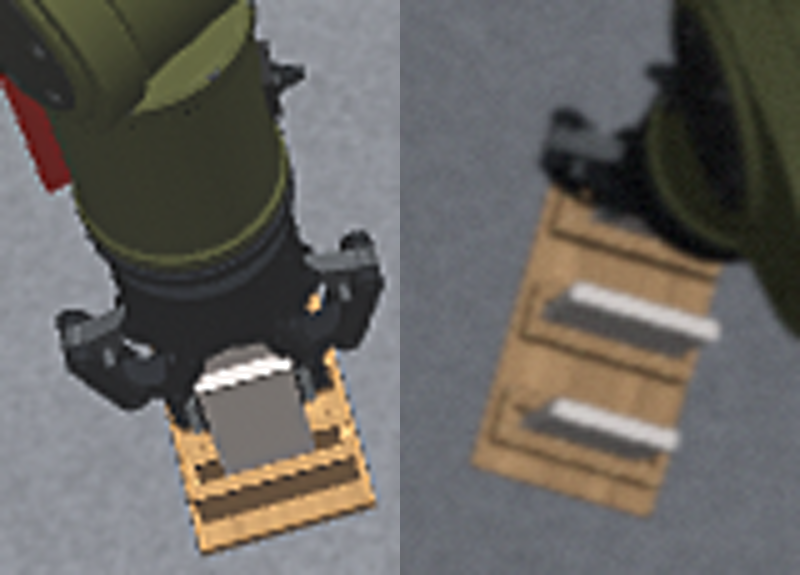

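The narrow plate is held between the fingers (width 43 mm), with its white top at zoom px (243,372). I'll lift it and move it leaned to the stand.

```bash
cat >> ops.py <<'E'
def hover(name,dth=2.5,shy=.0025,dx=0.,h=H):
    p=PL[name];th=p['th']-dth;q=quat(YS,th)
    env.movep(place_tcp(p,th,shy-dx,.135,h),q); print("hover t",monitor.get_t())
def down(name,up,dth=2.5,shy=.0025,dx=0.,h=H,v=.12):
    p=PL[name];th=p['th']-dth
    env.move_straight(place_tcp(p,th,shy-dx,up,h),quat(YS,th),velocity=v); print("down t",monitor.get_t(),np.round(monitor.get_ft_force(),2))
E
python3 - <<'E'
from ops import *
lift("narrow"); hover("narrow"); down("narrow",.025)
pic("h1");zoom("h1",(330,100,110,130),(160,170,110,130),4)
E
```

```text
t 4.9 f [ 0.32  0.38 -0.94] w 0.043006860230625124
hover t 6.6083
down t 7.675 [-0.1   0.13  0.43]
```

View pics/zz_h1.png

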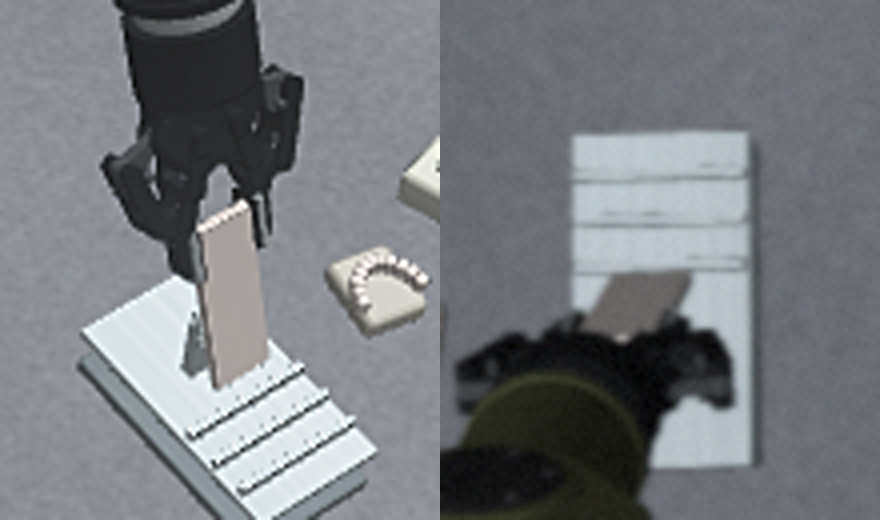

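```bash
cat >> ops.py <<'E'
from geo import proj,onz,tri
def S2W(x,y,z):
    R=np.array([[np.cos(YS),-np.sin(YS)],[np.sin(YS),np.cos(YS)]]);return np.array([*(O+R@[x,y]),z])
def corners_pred(name,th,shy,up,h=H):
    p=PL[name];a=np.radians(th);u=np.array([-np.sin(a),np.cos(a)]);n=np.array([np.cos(a),np.sin(a)])
    B=np.array([p['rib']/1e3-shy-.004*n[0], .004*n[1]+up]);w=p['w']/2
    out={}
    for nm,k in(("bot",0),("top",.12)):
        for sd in(-1,1):
            c=B+u*k+n*.004;out[nm+("R" if sd<0 else "L")]=S2W(c[0],sd*w,h+c[1])
    return out
def overlay(tag,pts,rs,rt,f=5):
    a=[]
    for n,r in(("scene",rs),("top",rt)):
        v=dict(np.load(f"{n}_{tag}.npz"));x,y,w,h=r;im=cv2.resize(v["pixels"][y:y+h,x:x+w],None,fx=f,fy=f,interpolation=cv2.INTER_CUBIC)
        for P in pts:
            c=proj(v,P);c=((c+.5-[x,y])*f).astype(int);cv2.circle(im,tuple(int(i) for i in c),3,(0,0,255),1)
        a.append(im)
    cv2.imwrite(f"pics/ov_{tag}.png",np.hstack(a))
E
python3 - <<'E'
from ops import *
overlay("h1",corners_pred("narrow",21.5,.0025,.025).values(),(355,125,75,110),(185,200,75,110))
E
```

```text
(no output)
```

View pics/ov_h1.png

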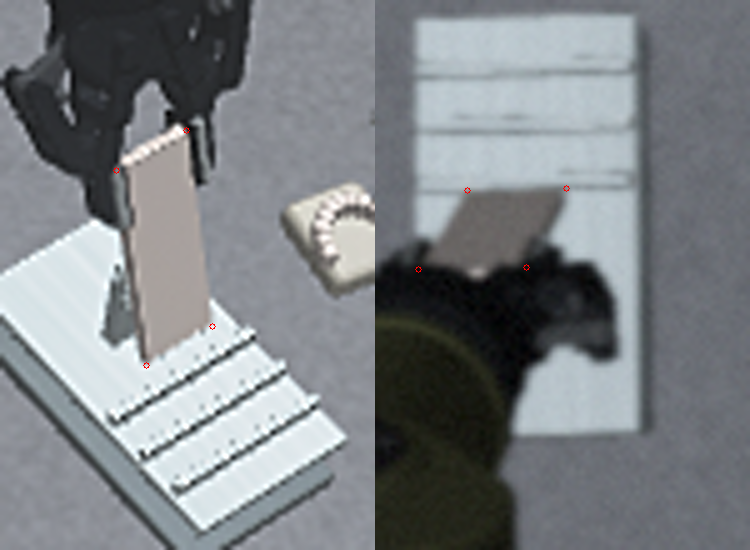

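The predicted corners (red) agree with the plate to about 1 px in both views. Next is the touchdown by feel.

```bash
cat >> ops.py <<'E'
def touch(name,dth=2.5,shy=.0025,dx=0.,h=H,fr=.008,to=-.008,thr=3.,v=.012):
    p=PL[name];th=p['th']-dth;q=quat(YS,th)
    down(name,fr,dth,shy,dx,h,.05); env.pause(.3)
    f0=np.array(monitor.get_ft_force())
    hit=env.move_straight(place_tcp(p,th,shy-dx,to,h),q,velocity=v,until_force=thr)
    z=monitor.get_tool_pos()[2]; ht=z-place_tcp(p,th,0,0,0.)[2]
    print("touch",hit,"t",monitor.get_t(),"bed h est",round(ht,4),"df",(np.array(monitor.get_ft_force())-f0).round(2)); return hit,ht
E
python3 - <<'E'
from ops import *
touch("narrow")
pic("t1");overlay("t1",[],(355,125,75,110),(185,200,75,110))
E
```

```text
down t 8.2667 [-0.36  0.35 -0.12]
touch True t 9.275 bed h est 0.0458 df [-0.44  0.17  5.45]
```

View pics/ov_t1.png

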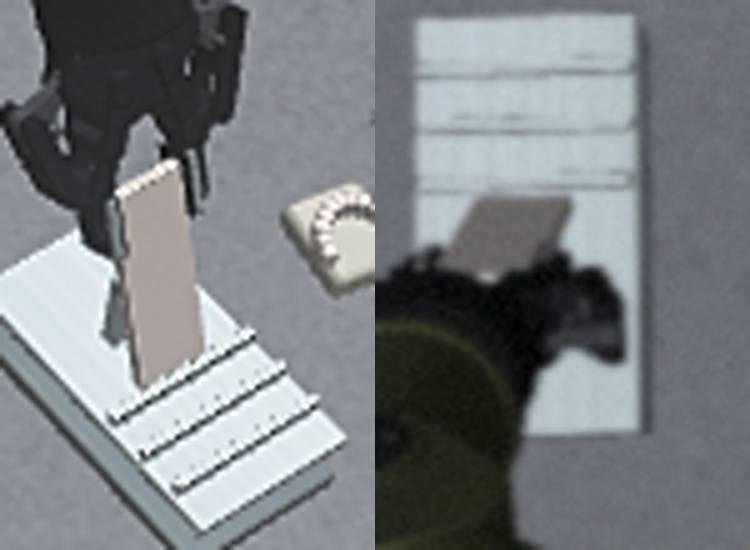

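```bash
cat >> ops.py <<'E'
def slide(name,ht,dth=2.5,shy=.0025,dx=0.,thr=2.5,over=.005):
    p=PL[name];th=p['th']-dth;q=quat(YS,th)
    env.move_straight(place_tcp(p,th,shy-dx,.0008,ht),q,velocity=.01); env.pause(.3)
    f0=np.array(monitor.get_ft_force())
    hit=env.move_straight(place_tcp(p,th,-over-dx,.0008,ht),q,velocity=.008,until_force=thr)
    P=monitor.get_tool_pos(); d=(P-place_tcp(p,th,0,.0008,ht))[:2]@[np.cos(YS),np.sin(YS)]
    print("slide",hit,"t",monitor.get_t(),"rib dx vs model",round(d,4),"df",(np.array(monitor.get_ft_force())-f0).round(2)); return hit,d
E
python3 - <<'E'
from ops import *
slide("narrow",.0458)
pic("u1");overlay("u1",[],(355,125,75,110),(185,200,75,110))
E
```

```text
slide True t 10.5417 rib dx vs model 0.0007 df [-3.16 -0.54  3.65]
```

View pics/ov_u1.png

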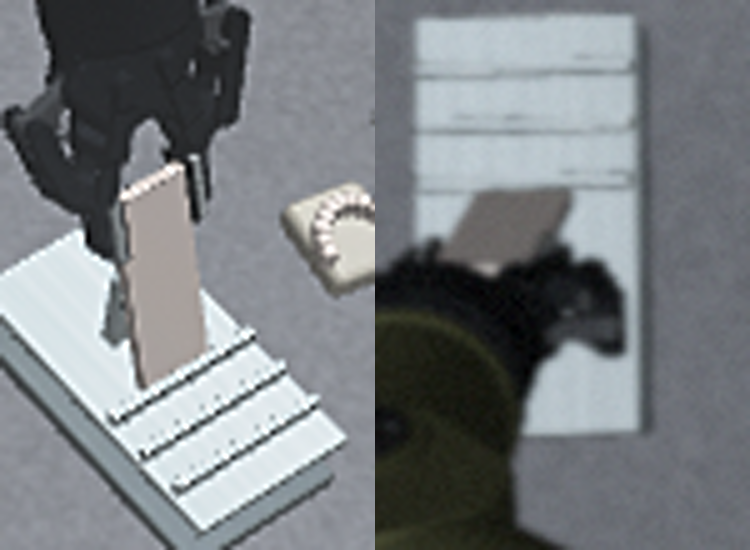

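```bash
cat >> ops.py <<'E'
def settle_release(name,ht,d,dth=2.5,thr=2.,opn=.015):
    p=PL[name];th=p['th']-dth;q=quat(YS,th)
    f0=np.array(monitor.get_ft_force());T=place_tcp(p,th,-d+.0003,0,ht)
    hit=env.move_straight(T+[0,0,-.0015],q,velocity=.008,until_force=thr)
    f1=np.array(monitor.get_ft_force());print("down",hit,"z-ht",round(monitor.get_tool_pos()[2]-T[2],4),"df",(f1-f0).round(2))
    env.gripper_to(p['w']+opn); env.pause(.3)
    print("rel t",monitor.get_t(),monitor.get_grip_width())
def retreat(name,dth=2.5,dist=.10,opn=.085):
    th=PL[name]['th']-dth;q=quat(YS,th);P=np.array(monitor.get_tool_pos())
    z=Rn.from_quat(q[[1,2,3,0]]).as_matrix()[:,2]
    env.move_straight(P-z*dist,q,velocity=.12);print("retreat t",monitor.get_t())
E
python3 - <<'E'
from ops import *
settle_release("narrow",.0458,.0007)
retreat("narrow")
env.movep(rack_tcp(PL["medium"])+[0,0,.15],quat(YR,0))
pic("v1");overlay("v1",corners_pred("narrow",24,0,0,.0455).values(),(355,125,75,110),(185,200,75,110))
E
```

```text
down True z-ht -0.0 df [-0.74 -1.02  3.42]
rel t 11.45 0.058820596577755145
retreat t 12.4333
```

View pics/ov_v1.png

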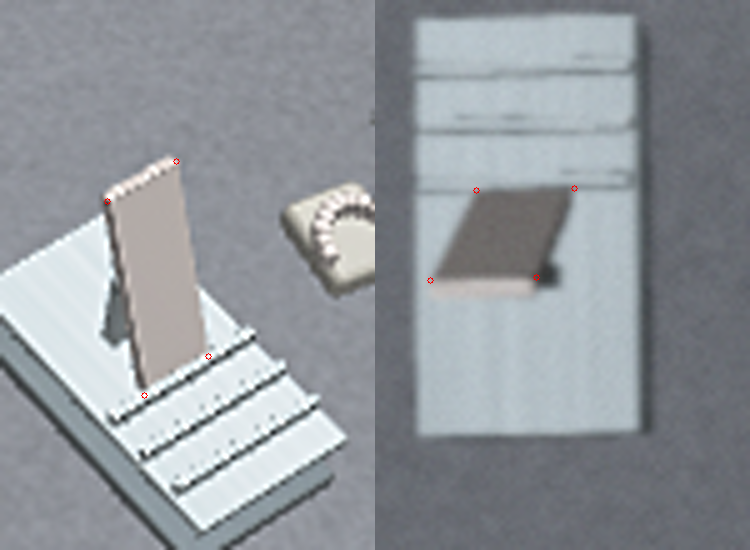

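The narrow plate stands against rib 1 at 24°, and its corners match the prediction to about 1 px. Next is the medium plate.

Run:
```python
from ops import *
n="medium"
grab(n);lift(n);hover(n,h=.0455,dx=.0007);down(n,.025,h=.0455,dx=.0007)
pic("h2");overlay("h2",corners_pred(n,29.5,.0018,.025,.0455).values(),(355,125,75,110),(185,200,75,110))
```

```text
medium t 15.6417 w 0.052939308016803244 df [-1.49  0.19  6.48]
t 16.925 f [ 0.45 -0.68 -1.36] w 0.05303373509613275
hover t 18.525
down t 19.5917 [ 0.26  0.27 -1.14]
```

View pics/ov_h2.png

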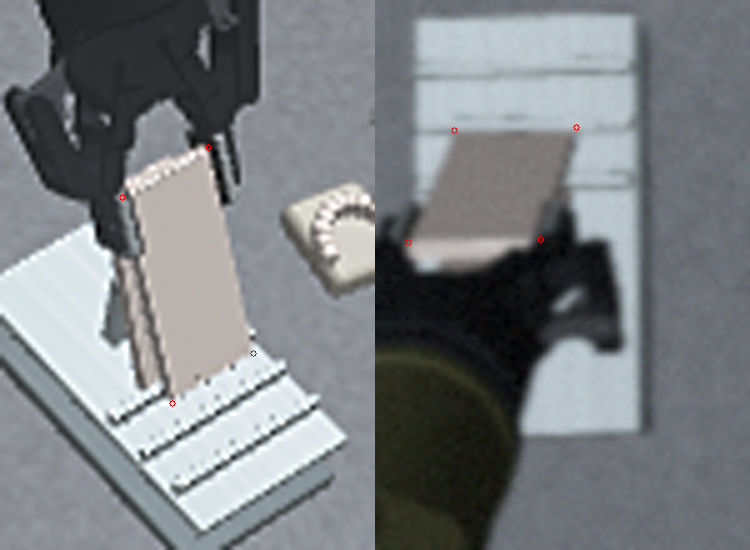

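Run:
```python
from ops import *
n="medium"
hit,ht=touch(n,h=.0455,dx=.0007,fr=.005)
if hit and abs(ht-.0457)<.0015:
    s,d=slide(n,ht,dx=.0007)
pic("u2");overlay("u2",corners_pred(n,29.5,0,0,.0458).values(),(355,125,75,110),(185,200,75,110))
```

```text
down t 20.2417 [-0.53  0.47 -1.06]
touch True t 21.0917 bed h est 0.046 df [-1.41 -1.24  6.62]
slide True t 22.2417 rib dx vs model 0.0008 df [-1.44  0.3   4.51]
```

View pics/ov_u2.png

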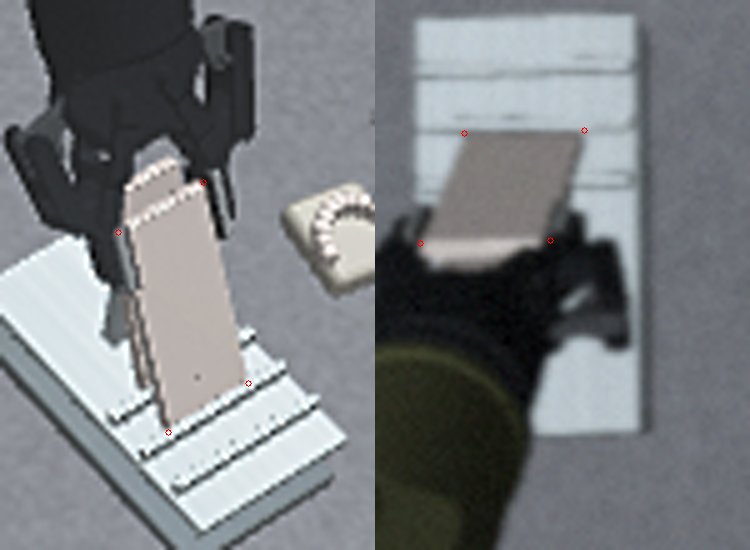

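Run:
```python
from ops import *
n="medium"
settle_release(n,.046,.0008); retreat(n)
env.movep(rack_tcp(PL["wide"])+[0,0,.15],quat(YR,0))
pic("v2");overlay("v2",corners_pred(n,32,-.0007,0,.0458).values(),(355,125,75,110),(185,200,75,110))
```

```text
down True z-ht -0.0 df [-1.77 -1.25  3.63]
rel t 23.1583 0.06898956185262439
retreat t 24.1417
```

View pics/ov_v2.png

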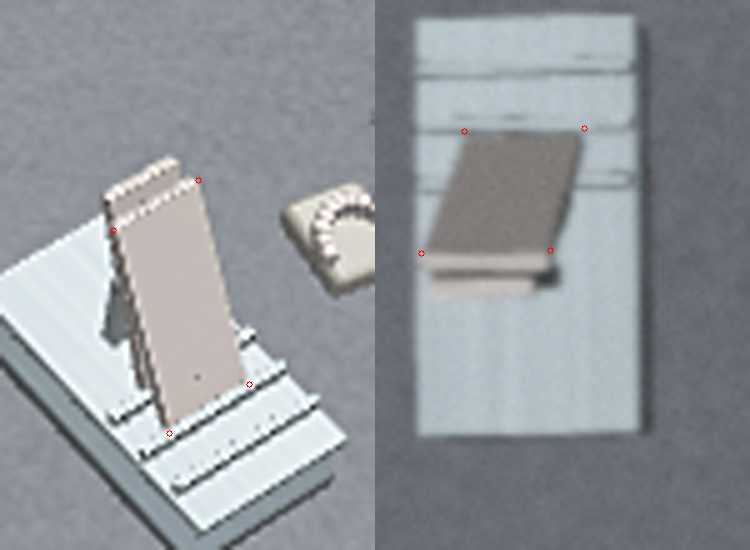

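The medium plate rests at 32° on the narrow one with its foot at rib 2, corners within 1 px of the prediction. Now the wide plate.

Run:
```python
from ops import *
n="wide"
grab(n);lift(n);hover(n,h=.0457,dx=.0007);down(n,.025,h=.0457,dx=.0007)
pic("h3");overlay("h3",corners_pred(n,36.5,.0018,.025,.0457).values(),(355,125,75,110),(185,200,75,110))
```

```text
wide t 27.4083 w 0.06286342100936253 df [-0.14  0.08  6.82]
t 28.6917 f [ 0.21 -1.3  -2.31] w 0.0626583331694681
hover t 30.3333
down t 31.4 [ 0.86  0.33 -1.31]
```

View pics/ov_h3.png

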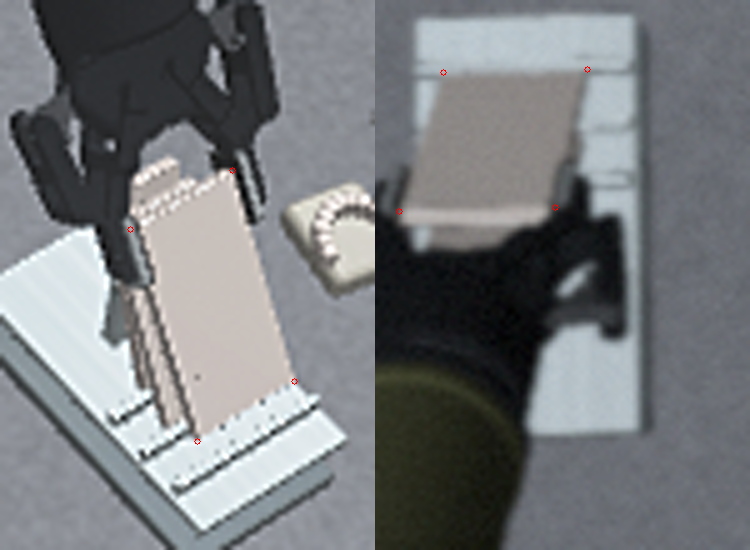

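Run:
```python
from ops import *
n="wide"
hit,ht=touch(n,h=.0457,dx=.0007,fr=.005)
if hit and abs(ht-.0457)<.0015:
    s,d=slide(n,ht,dx=.0007)
pic("u3");overlay("u3",corners_pred(n,36.5,-.0007,0,.0458).values(),(355,125,75,110),(185,200,75,110))
```

```text
down t 32.05 [-0.36  0.18 -0.64]
touch True t 32.9167 bed h est 0.0457 df [-0.85 -0.27  5.15]
slide True t 34.0333 rib dx vs model 0.0006 df [-3.02 -1.58  5.57]
```

View pics/ov_u3.png

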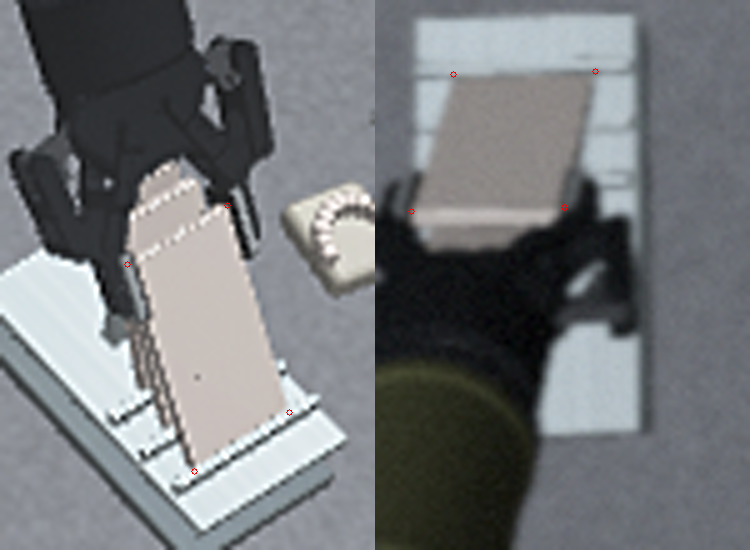

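Touchdown height (45.7 mm) and rib contact (+0.6 mm) agree with the first two plates. Releasing and retreating.

Run:
```python
from ops import *
n="wide"
settle_release(n,.0457,.0006); retreat(n)
P=np.array(monitor.get_tool_pos()); env.movep([.5,-.15,.30],quat(YR,0))
pic("v3");overlay("v3",corners_pred(n,39,-.0007,0,.0458).values(),(355,125,75,110),(185,200,75,110))
```

```text
down True z-ht -0.0001 df [-0.57 -0.97  3.86]
rel t 34.95 0.07934070279997418
retreat t 35.9333
```

View pics/ov_v3.png

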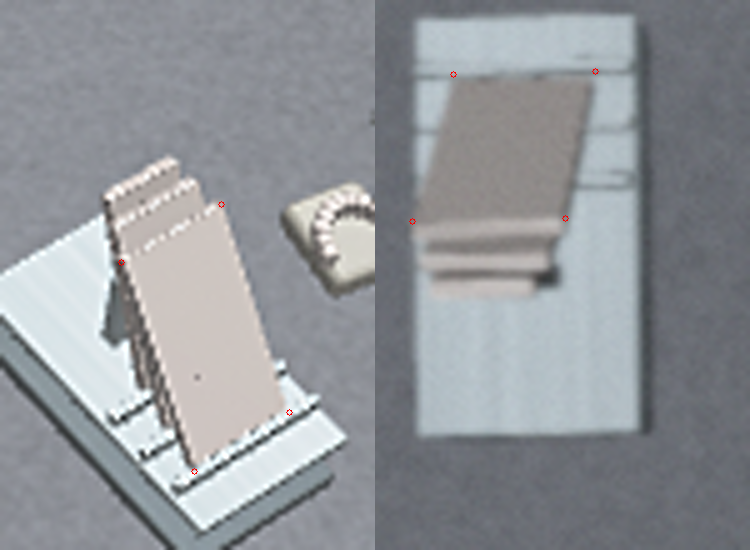

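View pics/scene_v3.png

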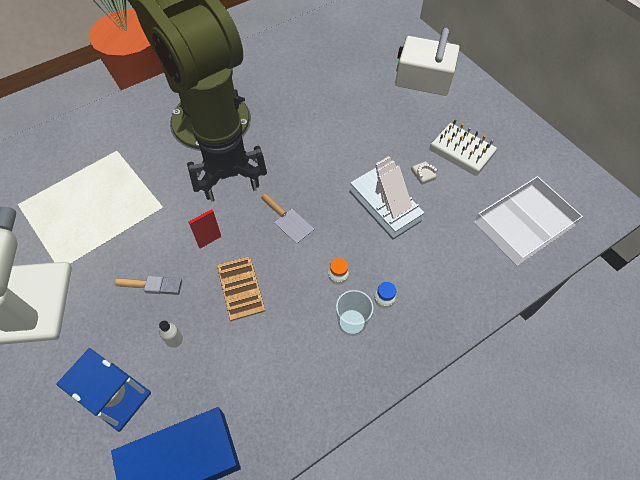

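Everything stands and the bench is otherwise unchanged. The wide plate's foot in the top view may sit about 1 mm off rib 3, so I'll measure that gap and compare it with the other ribs.

```bash
python3 - <<'E'
from ops import *
# column-averaged vertical profiles: bottom-front edge row and rib lines, top view
def rows(tag,lo,hi,x0,x1):
    g=cv2.cvtColor(np.load(f"top_{tag}.npz")["pixels"],cv2.COLOR_BGR2GRAY)
    return g[lo:hi,x0:x1].mean(1).round(0).astype(int)
print("wide u3",rows("u3",205,226,204,225));print("wide v3",rows("v3",205,226,204,225));print("bare v2",rows("v2",205,226,204,225))
print("med u2",rows("u2",216,238,206,223));print("med v2",rows("v2",216,238,206,223));print("bare v1",rows("v1",216,238,206,223))
print("nar u1",rows("u1",228,250,208,220));print("nar v1",rows("v1",228,250,208,220));print("bare 0",rows("u1",228,250,229,233))
E
cat > tmp.py <<'E'
from ops import *
zoomf=9
a=[]
for t in("u3","v3"):
    v=np.load(f"scene_{t}.npz")["pixels"][195:240,375:415];a.append(cv2.resize(v,None,fx=zoomf,fy=zoomf,interpolation=cv2.INTER_NEAREST))
cv2.imwrite("pics/cmp.png",np.hstack(a))
E
python3 tmp.py
```

```text
wide u3 [195 195 196 195 196 195 193 191 180 155 137 135 137 136 137 137 137 138
 137 137 137]
wide v3 [193 193 193 193 193 193 192 189 178 155 141 139 139 139 140 140 140 139
 140 140 140]
bare v2 [193 193 192 193 193 192 191 188 179 162 168 187 193 193 193 192 193 188
 177 182 173]
med u2 [193 199 199 199 199 198 193 182 187 177 126 118 123 123 124 124 125 124
 124 123 123 122]
med v2 [186 192 193 193 192 192 187 176 182 174 133 125 126 124 125 124 124 125
 125 124 125 124]
bare v1 [186 192 192 192 191 191 187 175 181 174 152 180 192 193 192 193 192 191
 190 188 176 144]
nar u1 [196 196 196 196 197 197 196 193 180 149 112 102 102 102 102 103 101 102
  99  97  95  93]
nar v1 [192 193 192 193 192 192 192 189 177 145 114 106 106 107 108 106 106 107
 107 106 106 106]
bare 0 [192 193 193 193 194 186 174 184 180 153 181 194 194 194 194 194 193 193
 194 193 194 192]
```

View pics/cmp.png

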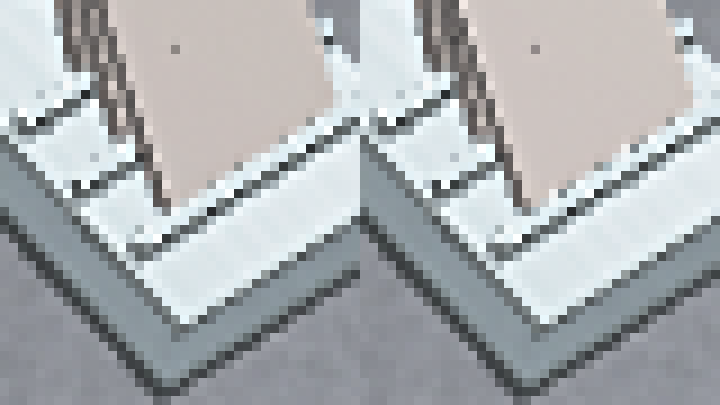

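All three feet meet their rib edges with no bright floor gap, and the profiles before and after release are the same. I'll do a final change and stability check, then sign off.

Run:
```python
from ops import *
env.pause(1.0); pic("fin")
for n in("scene","top"):
    A,B,C=[np.load(f"{n}{t}.npz")["pixels"].astype(int) for t in("0","_v3","_fin")]
    print(n,"settled diff px",(np.abs(B-C).max(2)>40).sum())
    m=(np.abs(A-C).max(2)>60).astype(np.uint8);k,_,st,_=cv2.connectedComponentsWithStats(m);print([s.tolist() for s in st[1:] if s[4]>15])
order.sign_off();print(monitor.get_t())
```

```text
scene settled diff px 331
[[94, 0, 56, 47, 813], [170, 0, 35, 9, 167], [196, 7, 47, 69, 1161], [184, 11, 11, 11, 16], [197, 69, 27, 15, 107], [164, 72, 14, 21, 89], [173, 72, 7, 9, 30], [228, 77, 16, 25, 90], [187, 137, 79, 64, 2217], [195, 138, 27, 8, 53], [376, 157, 14, 9, 27], [376, 166, 7, 20, 39], [381, 166, 28, 46, 336], [0, 172, 6, 10, 34], [383, 183, 5, 7, 23], [0, 184, 7, 11, 35], [392, 200, 19, 12, 31], [217, 243, 24, 9, 74], [219, 258, 30, 16, 237], [224, 271, 27, 14, 156], [229, 280, 20, 12, 99], [232, 290, 20, 13, 129]]
top settled diff px 87
[[371, 199, 152, 281, 14999], [204, 250, 16, 4, 21], [198, 254, 14, 2, 20], [207, 254, 12, 4, 24], [434, 272, 7, 9, 24], [465, 366, 19, 17, 81], [612, 423, 28, 26, 468]]
the job is handed in; nothing more can be done
the job is handed in; nothing more can be done
```

Run:
```python
import numpy as np
for n in("scene","top"):
    B,C=[np.load(f"{n}_{t}.npz")["pixels"].astype(int) for t in("v3","fin")]
    m=np.abs(B-C).max(2)>40;y,x=np.nonzero(m);r=(340,150,95,95) if n=="scene" else (180,190,75,105)
    print(n,"on stand:",m[r[1]:r[1]+r[3],r[0]:r[0]+r[2]].sum(),"bbox",x.min(),x.max(),y.min(),y.max())
```

```text
scene on stand: 0 bbox 129 266 0 200
top on stand: 0 bbox 399 522 204 456
```

All three plates are standing in the shingled row on the stand, and the job is handed in. The order is narrow, then medium, then wide, placed one after the other. The last plate was released at about 35 s of the 72 s allowed.

- **Placing:** I leaned each plate in the hand to 2.5° short of its resting slope. I felt the foot down on the bed, slid it gently until it met its rib, touched it down again and let go.
- **Bed height:** the three touchdowns gave 45.8, 46.0 and 45.7 mm. The cameras had suggested about 44.5 mm, so they read about 1 mm low.
- **Rib position:** rib contact came 0.7, 0.8 and 0.6 mm past my camera-based model, consistent for all three plates.
- **Contact force:** the largest change I read at touchdown was about 6.6 N.
- **Final pictures:** after release each plate's corners matched its expected resting pose to about 1 px (roughly 2 mm). The top view showed no floor gap between any foot and its rib, and centring looked good to 1–2 mm.
- **Stability:** no pixel on the stand changed over the last second before sign-off. The changes elsewhere in those pictures were confined to the arm's area.
- **Bystanders:** the scene picture showed none of the bystanders or the red look-alike moved. In the top view, two patches of change at the lower right, (475,374) and (626,436), were not traced to a cause.

One overlay put the wide plate's foot about 1 mm short of rib 3. The row-by-row profile of the same pictures showed it unchanged from when I felt contact, so I left it.

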